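# Hold the dark box's lid at its balance point for refitting the gas strut

## Robot

A 6-joint arm with a two-finger parallel gripper is mounted at the origin on the work surface. World frame = base frame: x ahead of the robot, y to its left, z up, the work surface at z = 0. Lengths are in m, angles in degrees, forces in N, time in s.
With the tool pointing down it reaches from about 0.25 to 0.775 m from the base axis. Payload 4 kg.
Tool frame: the origin (TCP) lies between the finger pads, 19 mm behind the fingertips; this is the grasp point; z points along the fingers, y is the line along which they close (so a half turn about z gives the same grasp; the last joint's range is limited). The gripper opens to 94 mm and grips with 3 to 60 N. Pads are 16 mm wide; open, the fingers measure 119 mm over their backs; the gripper's body (75 mm by 177 mm) begins 78 mm behind the grasp point.
Start: joints at [-80.85, 4.996, 78.535, -0, 96.463, -5.907], TCP at [0.143, -0.531, 0.224] pointing down, gripper open.
Joint ranges: [-177.83, 177.83], [-43.37, 116.18], [15.69, 146.23], [-61.86, 241.86], [9.47, 152.12], [-147.06, 147.06]. Speed limits (degrees/s): [159.86, 159.86, 180, 180, 180, 180].

## Interface

Orientations are given as [roll, pitch, yaw] about the fixed x, y, z axes, in that order (R = Rz(yaw) Ry(pitch) Rx(roll)).
In Python, from rig import r gives the robot as it stands. The module is installed in compiled form; this text tells all that it offers.
- The arm moves only by the tool move_arm, never from a script. Its argument "motion" is one flat list of numbers, 7 for each row, row after row: the turn, a rotation vector about the tool's x, y, z normalised to -1 to 1, where 1 is 180 degrees, then the shift along the tool's x, y, z normalised to -1 to 1, where 1 is 0.25 m, then the closure, from -1 (fully open) to 1 (shut). A call has 1 to 5 rows; each row is the pose to reach, as a shift and turn from the pose commanded when the call began, along the tool's axes at that moment, turning the shorter way round; what a row does not reach only later rows make up. A row lasts 1/12 s, in which the tool goes at most 41.7 mm and 7.16 degrees, less where a joint would pass 70% of its speed; a pose out of reach is approached as far as the arm can. A call with a number of a shift or a turn outside -1 to 1 is refused whole. A call with a gripper value outside its range is refused whole. The fingers move at their own pace and stop on an object; "force" is the grip in N (left out, the last holds). Time passes only in rows, so rows that repeat a pose let the fingers close. It gives the time, the measured TCP pose, the force, the opening and the grip force at its end, in the units of the state.
- r.observe(): the state, without advancing time (a new reading comes with each control period).
- r.camera(name): name is "scene" or "top"; returns a dict with "img" (420x560x3 uint8, red, green, blue), "mtx" (3x3 intrinsics, pixels), "view" (4x4, takes a point from world to camera coordinates). Camera axes: x right, y down, z forward; pixel columns grow to the right and rows downward; lengths in m; the calibration is good to about 2 mm. A picture is of the moment at which its call begins. There is no depth.
- r.close_job(): hands the job in; it is judged then, once.
The state is a dict: "t": time; "joint_positions": joint angles; "joint_vel": joint speeds; "effort": joint torques, N m; "tool_pos": TCP position; "eef_rot": TCP orientation; "wrist_force": force on the tool from outside, world axes, zero at the start; "wrist_torque": the same for the moment, N m; "finger_gap": finger opening in m; "gripper_force": force on a finger pad.
Only numpy, scipy, OpenCV 4.12 (cv2) and the standard library are available. Lean on these libraries where they do the work, as an engineer would, in place of code of your own. Each camera call takes 0.05 s, during which the arm holds its last target. There are 200 camera calls.

## Task

I am about to clip the gas strut back onto this little dark box and need its lid held up weightless. First slide the loose rubber buffer sleeve down over the bare back-stop post until it sits fully home on the post's shoulder, and let go of it, with the lid still shut; then take the lid by its bow handle and swing it up smoothly to its over-centre balance point, where it wants to fall neither shut nor back (the camera on top makes it balance before it is upright). Finish while still holding it there by the handle, quite still, never letting it drop shut or go right back on the buffers, and leave the other things on the bench where they are.

Things in the scene. Friction and masses are not known exactly. Their poses are not given: they have to be found in the camera images.
- fixture: The dark box, fixed: open aluminium box 180 mm deep (x), 240 wide (y), rim 95 mm above the bench, on a teal base plate. Origin: on the bench under its middle; -x is its front (handle), +x its rear. Two steel back-stop posts stand 65 mm behind the hinge line, 95 mm either side of the middle: the one at +y is bare, the one at -y already wears its black buffer.
- post_tip (a point): Top of the bare back-stop post, 181 mm above the bench. The post's upper spigot is 12 mm in diameter and 46 mm long, its last 6 mm tapered to 6 mm across; it stands on a shoulder 20 mm in diameter, 135 mm above the bench. Clear all round for 100 mm at that height.
- post_home (a point): The point on the bare post's axis, 20 mm above its shoulder (155 mm above the bench), where the middle of the sleeve lies when it is fully home. The tip then shows 6 mm above the sleeve.
- sleeve: The loose buffer sleeve: a black rubber tube 30 mm in outer diameter, 40 mm long, straight bore 15 mm right through, both ends alike, about 40 g, standing upright on the bench. Origin: centre of its lower end; z along its axis. Bystanders stand no nearer than 30 mm beside it.
- sleeve_mid (a point): The middle of the sleeve, on its axis, 20 mm from either end.
- lid (a joint): Lid angle: 0 shut (start), grows as the front edge rises, 1.57 upright, about 2.0 back on the buffers. Grey plate 182 x 246 x 8 mm with a camera, top 94 mm above the hinge line, on its middle; 0.4 to 0.85 kg; hinge almost free. Centre of mass 95 mm ahead of the hinge line and 28 mm above it when shut, so it balances at 1.28 rad: below that it falls shut, above it falls back.
- lid_hinge (a point): Middle of the hinge line, on the fixed box at the rear rim, 95 mm above the bench; the line runs along the fixture's y. Axes as the fixture's.
- lid_handle (a point): Middle of the grip bar of the lid's steel bow handle; turns with the lid. Round bar, 12 mm thick, 100 mm long, parallel to the hinge, in the plane of the lid, 40 mm free gap to its front edge; 228 mm ahead of the hinge line and 5 mm above it when shut (100 mm above the bench). It can turn between the fingers. Axes: y along the bar, -x out of the lid's front edge.
- spacer_ring: Bystander: flat aluminium ring 56 mm in outer diameter, 40 mm bore, 12 mm high. Origin: centre of its underside.
- jar: Bystander: white jar with a black cap, 44 mm in diameter, 48 mm high. Origin: centre of its underside.
- gas_strut: Bystander: the gas strut, lying, about 215 mm long, 18 mm thick. Origin: near its middle, on the bench; x along it.
- screwdriver: Bystander: screwdriver lying on the bench. Origin: on the bench under it; x along it.
- positioner: Bystander: probe positioner, black block with three knobs on a steel foot 60 x 45 mm, 60 mm high. Origin: centre of its underside.
- solvent_bottle: Bystander: white plastic bottle, 56 mm in diameter, 140 mm high. Origin: centre of its underside.
Mind the look-alikes: they are no part of the job. Several things have the shape of the sleeve; the one meant has the colours described above.

How it is judged:
By the outcome, as a careful person would: the job done as asked, in the order asked, and still so for the second after the job is handed in, while the arm keeps its last pose, push and grip.
It also fails if it takes over 69 s, if anything falls off the work surface, if the arm or the gripper's body presses on something with over 40 N, if the wrist force passes 120 N, or if a joint passes its speed limit or range.

## Working session

There is one attempt and no reset: what is moved stays moved. The work goes in short steps, Python scripts to look and compute and a tool call to move; the robot and the scene stay as the last step left them, time stands still between calls to the robot, and variables do not carry over. Pictures are saved under pics/ and viewed, at most 10 in all, crops included, and the job is handed in when it is done.

Besides the shell and the picture viewer there is one more tool, called after ">>>" as a command line: name --argument value ..., lists and objects as JSON in quotes. move_arm: Moves the arm, as the interface text tells. Scaled input: -1 to 1 covers 0.25 m each way for a shift and 180 degrees each way for a turn. Its arguments: {"type":"object","properties":{"motion":{"type":"array","items":{"type":"number"}},"force":{"type":"number"}},"required":["motion"]}

```bash
mkdir -p pics; python3 - <<'E'
from rig import r
import cv2,numpy as np
o=r.observe();print(o)
for n in("scene","top"):
    c=r.camera(n);cv2.imwrite(f"pics/{n}0.png",cv2.resize(c["img"][:,:,::-1],(784,588),interpolation=cv2.INTER_CUBIC));print(n,c["mtx"].tolist(),c["view"].round(4).tolist())
E
```

```text
{'t': 0.0, 'joint_positions': array([-8.08489275e+01,  5.03772631e+00,  7.86213456e+01, -9.65514527e-04,
        9.64631956e+01, -5.90709185e+00]), 'joint_vel': array([ 0.03961706,  0.02200861,  0.01816216, -0.04237149,  0.04594855,
       -0.037915  ]), 'effort': array([ 6.43891035e-04, -3.40182137e+01, -3.02426541e+01,  7.15843798e-02,
        3.30503436e-02, -1.55570810e-04]), 'tool_pos': array([ 0.14280176, -0.53062608,  0.22314742]), 'eef_rot': array([-1.79878283e+02, -1.16287227e-02,  1.50580444e+01]), 'wrist_force': array([-0.59247957, -0.51381444,  0.32050095]), 'wrist_torque': array([ 0.06039257, -0.02865005,  0.02960384]), 'gripper_force': 0.0, 'finger_gap': 0.09418825444510487}
scene [[463.33277556868137, 0.0, 280.1103280501528], [0.0, 463.33277556868137, 209.11661862277512], [0.0, 0.0, 1.0]] [[0.7639, 0.6452, -0.0131, -0.4069], [0.5204, -0.6279, -0.5787, -0.2187], [-0.3816, 0.4352, -0.8154, 1.7335], [0.0, 0.0, 0.0, 1.0]]
top [[535.851666095209, 0.0, 280.93309538226356], [0.0, 535.851666095209, 212.39204311168172], [0.0, 0.0, 1.0]] [[0.0562, -0.9984, 0.0004, -0.0377], [-0.9776, -0.0551, -0.2032, 0.5471], [0.2029, 0.011, -0.9791, 1.7315], [0.0, 0.0, 0.0, 1.0]]
```

View pics/scene0.png

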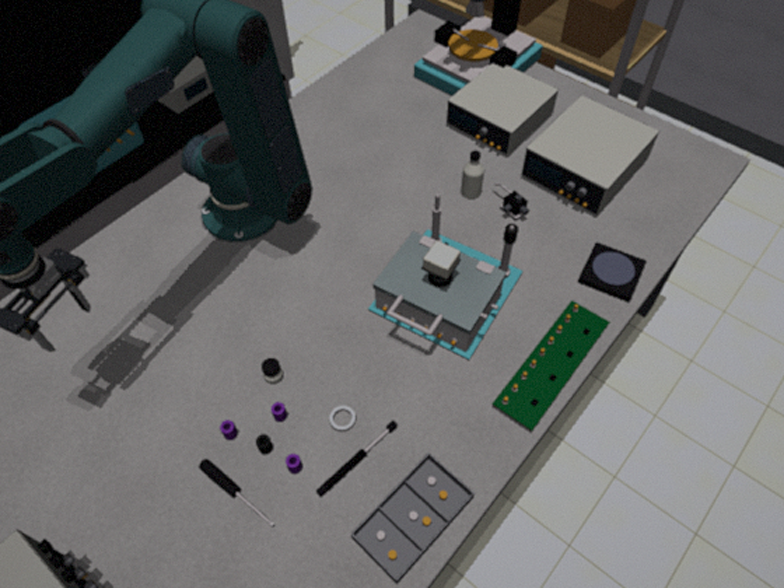

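View pics/top0.png

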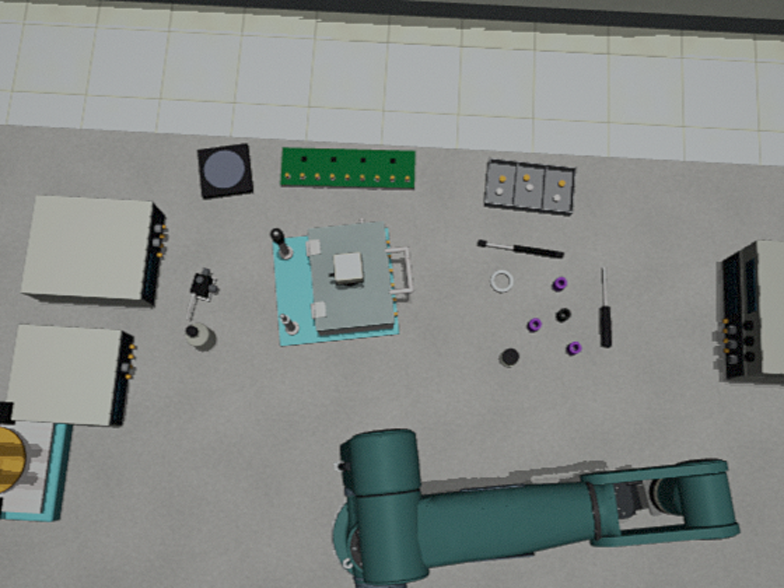

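Sleeve candidates in the scene picture: purple at (228,429), (279,411) and (293,462); black at (264,443); the black-capped jar at (271,370); and the black buffer already fitted on the -y post at (510,235). The task calls for the black one on the bench at (264,443), which is (563,315) in top. I'll check it in close crops.

```bash
cat > h.py <<'E'
import numpy as np,cv2
from scipy.spatial.transform import Rotation as R
from rig import r
def ray(c,u,v):
    V=np.array(c["view"]);K=np.array(c["mtx"]);d=V[:3,:3].T@np.linalg.solve(K,[u,v,1]);return -V[:3,:3].T@V[:3,3],d
def atz(c,u,v,z):
    o,d=ray(c,u,v);return o+d*(z-o[2])/d[2]
def tri(p):  # list of (cam,u,v)
    A=np.zeros((3,3));b=np.zeros(3)
    for c,u,v in p:
        o,d=ray(c,u,v);d=d/np.linalg.norm(d);M=np.eye(3)-np.outer(d,d);A+=M;b+=M@o
    return np.linalg.solve(A,b)
def proj(c,P):
    q=np.array(c["view"])[:3]@np.r_[P,1];q=np.array(c["mtx"])@q;return q[:2]/q[2]
def crop(c,u,v,w,h,s):
    return cv2.resize(c["img"][v:v+h,u:u+w,::-1],(w*s,h*s),interpolation=cv2.INTER_CUBIC)
E
python3 - <<'E'
from h import *
s=r.camera("scene");t=r.camera("top")
# tiles 400x300: origin,scale
T=[crop(s,150,270,80,60,5),crop(t,365,190,80,60,5),crop(s,260,130,133,100,3),crop(t,190,150,133,100,3)]
T=[cv2.copyMakeBorder(x[:300],0,300-x[:300].shape[0],0,400-x.shape[1],cv2.BORDER_CONSTANT) for x in T]
cv2.imwrite("pics/m1.png",np.vstack([np.hstack(T[:2]),np.hstack(T[2:])]))
E
```

```text
(no output)
```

View pics/m1.png

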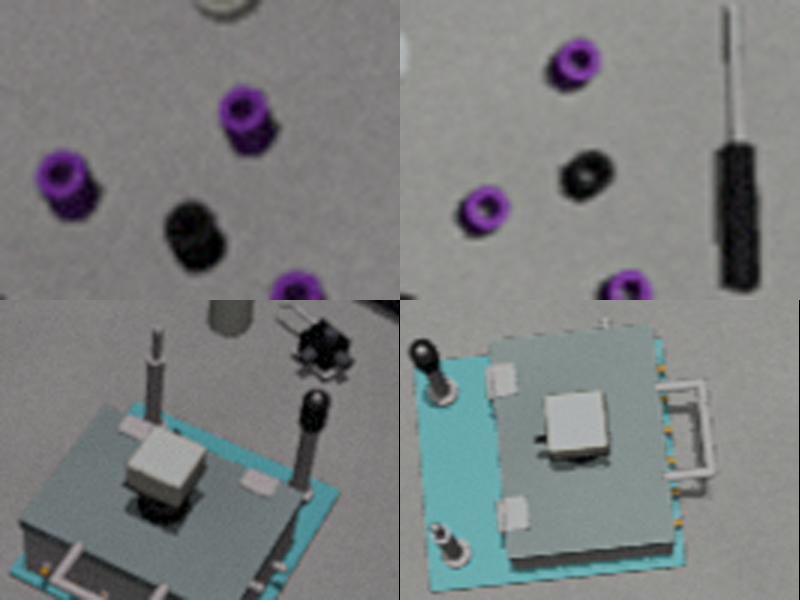

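The crop shows the black sleeve alone at scene (188,314), top (403,224), with the purple ones as look-alikes. The bare post tip is at scene (312,140), top (203,226), and the handle bar's middle is at top (293,193). Next I fit the fixture pose.

```bash
python3 - <<'E'
from h import *
from scipy.optimize import least_squares
s=r.camera("scene");t=r.camera("top")
t4=lambda u,v:((u-400)/3+190,(v-300)/3+150)
t3=lambda u,v:(u/3+260,(v-300)/3+130)
S=tri([(s,188.2,314.2),(t,403.4,224)]);print("sleeve top",S,atz(s,188.2,314.2,.04),atz(t,403.4,224,.04))
print("sleeve bottom via scene", )
print("tip tri",tri([(s,*t3(157,331)),(t,*t4(438,528))]),atz(t,*t4(438,528),.181),atz(s,*t3(157,331),.181))
obs=[(t,t4(438,528),(.155,.095,.181)),(s,t3(157,331),(.155,.095,.181)),
(t,t4(655,325),(-.092,-.123,.103)),(t,t4(672,545),(-.092,.123,.103)),
(s,t3(108,406),(.090,.123,.103)),(s,t3(22,523),(-.092,.123,.103)),
(t,t4(707,383),(-.138,-.047,.1)),(t,t4(712,474),(-.138,.047,.1)),
(s,(390/1.4,319/1.4),(-.138,.047,.1)),(s,(436/1.4,331/1.4),(-.138,-.047,.1))]
def W(p,P):
    return np.r_[R.from_euler('z',p[2]).as_matrix()[:2,:2]@P[:2]+p[:2],P[2]]
f=lambda p:np.concatenate([proj(c,W(p,P))-uv for c,uv,P in obs])
q=least_squares(f,[.45,0,np.pi/2*1],loss='soft_l1')
best=min([least_squares(f,[.45,0,a],loss='soft_l1') for a in(0,1.5,3,-1.5)],key=lambda q:q.cost)
p=best.x;print(p,np.degrees(p[2]),best.fun.reshape(-1,2).round(1).tolist())
for n,P in dict(tip=(.155,.095,.181),handle=(-.138,0,.1),hinge=(.09,0,.095)).items():print(n,W(p,P))
E
```

```text
sleeve top [ 0.53743451 -0.41555281  0.03883097] [ 0.54020996 -0.41241789  0.04      ] [ 0.53515616 -0.41876564  0.04      ]
sleeve bottom via scene
tip tri [0.46993937 0.23432679 0.17632384] [0.46616589 0.2301856  0.181     ] [0.47477911 0.23468273 0.181     ]
[0.59057117 0.09628666 1.72246092] 98.68974091475663 [[-1.4, -2.3], [-0.3, -0.3], [-0.3, -1.7], [1.1, -2.3], [-1.8, 0.1], [-2.4, -1.1], [-1.6, -0.0], [-0.4, -2.6], [-0.8, -3.3], [-6.9, 1.6]]
tip [0.47324369 0.23515445 0.181     ]
handle [ 0.61142074 -0.04012923  0.1       ]
hinge [0.57697363 0.18525355 0.095     ]
```

```bash
python3 - <<'E'
from h import *
s=r.camera("scene");t=r.camera("top")
T=[crop(s,260,205,80,60,5),crop(t,190,215,40,30,10),crop(s,295,130,40,30,10),crop(t,385,210,40,30,10)]
cv2.imwrite("pics/m2.png",np.vstack([np.hstack(T[:2]),np.hstack(T[2:])]))
# sleeve blob + post segmentation by code
for n,c,(u,v,w,h) in(("s",s,(175,300,28,30)),("t",t,(390,212,26,26))):
    g=c["img"][v:v+h,u:u+w].astype(int).sum(2);m=g<150;y,x=np.nonzero(m);print(n,u+x.min(),u+x.max(),v+y.min(),v+y.max(),u+x.mean(),v+y.mean(),m.sum())
E
```

```text
s 183 201 300 323 188.82644628099175 316.45454545454544 121
t 397 406 221 229 401.7 224.85 60
```

View pics/m2.png

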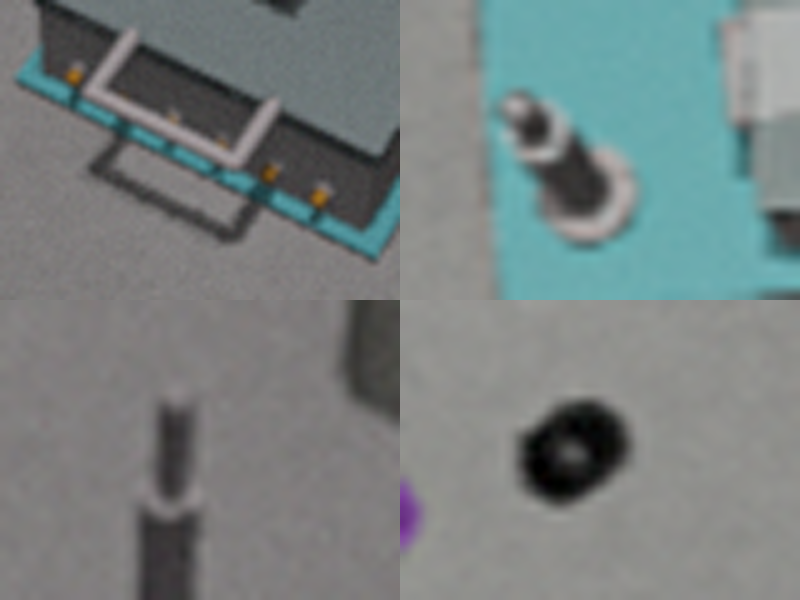

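The handle bar corners are at scene (278,223) and (307,237). The post tip is at scene (312.2,139.1), top (201.2,224.9). The sleeve blob centre is at top (401.9,224.6), scene (188.5,316.7).

```bash
python3 - <<'E'
from h import *
from scipy.optimize import least_squares
s=r.camera("scene");t=r.camera("top")
print("sleeve mid",tri([(s,188.6,316.6),(t,401.9,224.7)]),atz(s,188.6,316.6,.02),atz(t,401.9,224.7,.02))
t4=lambda u,v:((u-400+.5)/3+189.5,(v-300+.5)/3+149.5)
t3=lambda u,v:((u+.5)/3+259.5,(v-300+.5)/3+129.5)
obs=[(t,(201.2,224.9),(.155,.095,.181)),(s,(312.2,139.1),(.155,.095,.181)),
(t,t4(655,325),(-.092,-.123,.103)),(t,t4(672,545),(-.092,.123,.103)),
(s,t3(22,523),(-.092,.123,.103)),
(t,t4(707,383),(-.138,-.044,.1)),(t,t4(712,474),(-.138,.044,.1)),
(s,(278,222.6),(-.138,.044,.1)),(s,(307.2,236.6),(-.138,-.044,.1))]
W=lambda p,P:np.r_[R.from_euler('z',p[2]).as_matrix()[:2,:2]@P[:2]+p[:2],P[2]]
f=lambda p:np.concatenate([proj(c,W(p,P))-uv for c,uv,P in obs])
b=least_squares(f,[.59,.096,1.7])
p=b.x;print(p,np.degrees(p[2]),b.fun.reshape(-1,2).round(1).tolist())
for n,P in dict(tip=(.155,.095,.181),handle=(-.138,0,.1),hinge=(.09,0,.095)).items():print(n,W(p,P))
print("tip tri",tri([(s,312.2,139.1),(t,201.2,224.9)]),atz(t,201.2,224.9,.181),atz(s,312.2,139.1,.181))
hs=[(278+307.2)/2,(222.6+236.6)/2];ht=t4(709.5,429)
print("handle tri",tri([(s,*hs),(t,*ht)]),atz(s,*hs,.1),atz(t,*ht,.1))
a=atz(t,*t4(707,383),.1)-atz(t,*t4(712,474),.1);print(np.degrees(np.arctan2(a[1],a[0])), np.linalg.norm(a))
a=atz(t,*t4(655,325),.103)-atz(t,*t4(672,545),.103);print(np.degrees(np.arctan2(a[1],a[0])), np.linalg.norm(a))
a=atz(s,307.2,236.6,.1)-atz(s,278,222.6,.1);print(np.degrees(np.arctan2(a[1],a[0])), np.linalg.norm(a))
E
```

```text
sleeve mid [ 0.53722098 -0.41559446  0.02213299] [ 0.53764693 -0.41321611  0.02      ] [ 0.53641271 -0.41815323  0.02      ]
[0.58875072 0.09865051 1.72396022] 98.77564491381777 [[-0.7, -0.6], [-0.2, 0.3], [-0.8, -0.9], [0.7, -1.5], [-2.0, -1.5], [-1.9, 1.6], [-0.9, -2.7], [0.7, 1.6], [-3.5, 0.2]]
tip [0.47121517 0.23734223 0.181     ]
handle [ 0.6098048  -0.03773397  0.1       ]
hinge [0.57501981 0.18759691 0.095     ]
tip tri [0.47051282 0.23637333 0.18176607] [0.46934585 0.23499593 0.181     ] [0.47106005 0.23875656 0.181     ]
handle tri [ 0.60993096 -0.03855012  0.10332374] [ 0.61144932 -0.03252044  0.1       ] [ 0.60741729 -0.04255092  0.1       ]
6.019840173822763 0.1024644002905439
7.593310840144481 0.24732646477172388
9.907656345753557 0.10155444424150295
```

```bash
cat >> h.py <<'E'
def Rd(yaw,roll=180,pitch=0): return R.from_euler('xyz',[roll,pitch,yaw],degrees=True)
def go(pos,rot,gap=None,o=None):
    o=o or r.observe();C=R.from_euler('xyz',o["eef_rot"],degrees=True)
    d=C.inv().apply(np.array(pos)-o["tool_pos"])/.25;w=(C.inv()*rot).as_rotvec()/np.pi
    print("t",round(o["t"],2),o["tool_pos"].round(4),o["eef_rot"].round(2),"F",o["wrist_force"].round(1),"gap",round(o["finger_gap"],4),round(o["gripper_force"],1))
    n=max(np.linalg.norm(d)*250/41.7,np.linalg.norm(w)*180/7.16);f=min(1,1/abs(d).max()) 
    print("turn",w.round(4),"shift",d.round(4),"rows",n.round(1))
E
python3 -c "
from h import *
go([.537,-.4155,.11],Rd(60))"
```

```text
t 0.5 [ 0.1429 -0.5311  0.2242] [-180.      0.     15.06] F [-0.1  0.2  0.1] gap 0.0941 0.0
turn [-0.      0.     -0.2497] shift [ 1.6425 -0.0369  0.457 ] rows 10.2
```

>>> move_arm --motion '[0, 0, -0.04, 0.16, -0.004, 0.04, -0.06, 0, 0, -0.08, 0.32, -0.007, 0.09, -0.06, 0, 0, -0.12, 0.48, -0.011, 0.13, -0.06, 0, 0, -0.16, 0.64, -0.014, 0.18, -0.06, 0, 0, -0.18, 0.8, -0.018, 0.22, -0.06]' --force 15

```text
t: 0.92
tool_pos: [0.3363, -0.474, 0.1687]
eef_rot: [180.0, 0.0, 47.7]
wrist_force: [-0.2, 0.6, -0.4]
finger_gap: 0.0637
gripper_force: 0.0
```

```bash
python3 -c "
from h import *
go([.537,-.4155,.11],Rd(60))"
```

```text
t 0.92 [ 0.3363 -0.474   0.1687] [1.800e+02 1.000e-02 4.772e+01] F [-0.2  0.6 -0.4] gap 0.0637 0.0
turn [ 0.      0.0001 -0.0682] shift [0.7134 0.4365 0.2347] rows 5.2
```

>>> move_arm --motion '[0, 0, -0.034, 0.14, 0.087, 0.047, -0.06, 0, 0, -0.068, 0.28, 0.17, 0.09, -0.06, 0, 0, -0.068, 0.42, 0.26, 0.14, -0.06, 0, 0, -0.068, 0.56, 0.35, 0.18, -0.06, 0, 0, -0.068, 0.68, 0.42, 0.22, -0.06]'

```text
t: 1.33
tool_pos: [0.5292, -0.4198, 0.1139]
eef_rot: [180.0, 0.0, 59.7]
wrist_force: [-0.3, -0.3, -0.1]
finger_gap: 0.0499
gripper_force: 0.0
```

```bash
python3 - <<'E'
from h import *
s=r.camera("scene");t=r.camera("top")
cv2.imwrite("pics/m3.png",np.hstack([crop(s,150,265,80,100,5),crop(t,365,170,80,100,5)]))
for c in(s,t):print(proj(c,[.537,-.4155,.04]),proj(c,r.observe()["tool_pos"]))
go([.537,-.4155,.11],Rd(60))
E
```

```text
[186.62727714 314.30260968] [180.29446036 303.10930094]
[402.43054721 223.40610112] [407.57094219 221.21073317]
t 1.43 [ 0.5312 -0.4165  0.1102] [-179.76   -0.19   60.07] F [ 0.   0.6 -0. ] gap 0.0498 0.0
turn [-0.0013 -0.0011  0.0004] shift [0.0151 0.0182 0.0007] rows 0.1
```

View pics/m3.png

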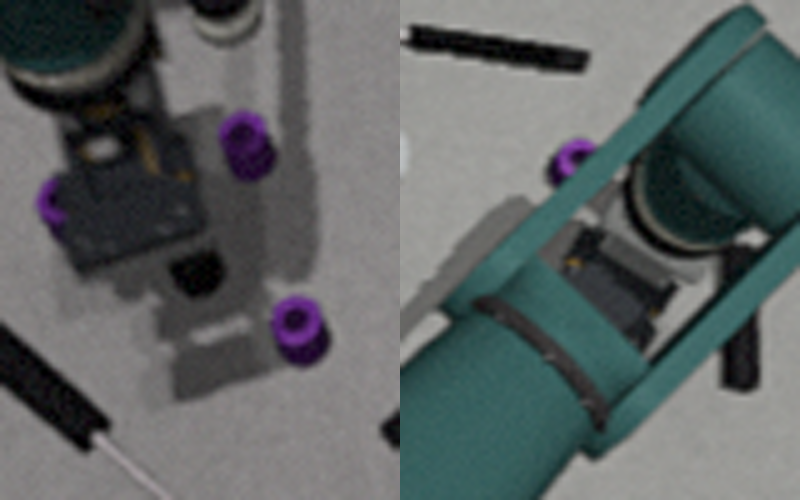

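The black sleeve sits just below the gripper at crop (197,270), between the purple ones, and the fingers are clear of everything. I'll descend and grip.

>>> move_arm --motion '[-0.001, -0.001, 0, 0.015, 0.018, 0.08, -0.06, -0.001, -0.001, 0, 0.015, 0.018, 0.18, -0.06, -0.001, -0.001, 0, 0.015, 0.018, 0.26, -0.06, -0.001, -0.001, 0, 0.015, 0.018, 0.315, -0.06, -0.001, -0.001, 0, 0.015, 0.018, 0.332, -0.06]'

```text
t: 1.85
tool_pos: [0.531, -0.4187, 0.028]
eef_rot: [-179.9, 0.1, 59.7]
wrist_force: [-0.3, 1.0, -1.7]
finger_gap: 0.0499
gripper_force: 0.0
```

>>> move_arm --motion '[0, 0, 0, 0, 0, 0, 0.8, 0, 0, 0, 0, 0, 0, 0.8, 0, 0, 0, 0, 0, 0, 0.8, 0, 0, 0, 0, 0, 0, 0.8, 0, 0, 0, 0, 0, 0, 0.8]' --force 12

```text
t: 2.27
tool_pos: [0.5337, -0.4206, 0.0335]
eef_rot: [179.6, 0.2, 59.7]
wrist_force: [-0.7, -0.4, 3.8]
finger_gap: 0.0292
gripper_force: 11.9
```

```bash
python3 -c "
from h import *
go([.50,-.30,.26],Rd(75));go([.4705,.2364,.26],Rd(131))"
```

```text
t 2.27 [ 0.5337 -0.4206  0.0335] [179.61   0.24  59.69] F [-0.7 -0.4  3.8] gap 0.0292 11.9
turn [ 0.002   0.0016 -0.085 ] shift [ 0.3446 -0.3538 -0.9099] rows 6.2
t 2.27 [ 0.5337 -0.4206  0.0335] [179.61   0.24  59.69] F [-0.7 -0.4  3.8] gap 0.0292 11.9
turn [ 0.001   0.0025 -0.3962] shift [ 2.1374 -1.5384 -0.9255] rows 16.7
```

>>> move_arm --motion '[0, 0, 0, 0, 0, -0.16, 0.8, 0, 0, 0, 0, 0, -0.32, 0.8, 0, 0, 0, 0, 0, -0.48, 0.8, 0, 0, 0, 0, 0, -0.64, 0.8, 0, 0, 0, 0, 0, -0.8, 0.8]'

```text
t: 2.68
tool_pos: [0.5325, -0.4185, 0.234]
eef_rot: [179.8, 0.2, 59.7]
wrist_force: [0.0, -0.6, 0.3]
finger_gap: 0.0292
gripper_force: 11.8
```

```bash
python3 - <<'E'
from h import *
s=r.camera("scene");o=r.observe();u,v=proj(s,o["tool_pos"]).astype(int)
cv2.imwrite("pics/m4.png",crop(s,u-40,v-40,80,80,6));print(proj(s,o["tool_pos"]),u,v)
go([.4705,.2364,.26],Rd(131))
E
```

```text
[169.78215933 282.61093078] 169 282
t 2.73 [ 0.5348 -0.4206  0.2452] [178.8   0.4  59.7] F [0.2 0.1 5.2] gap 0.0293 11.8
turn [ 0.0044  0.0061 -0.3961] shift [ 2.1386 -1.5461 -0.1066] rows 15.8
```

View pics/m4.png

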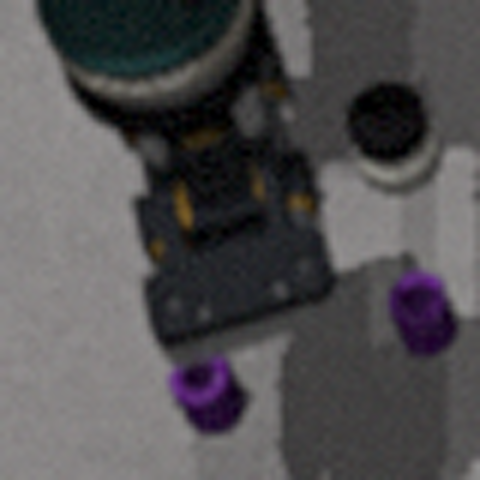

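```bash
python3 - <<'E'
from h import *
for i in range(4):
    r.camera("top");go([.4705,.2364,.26],Rd(131))
E
```

```text
t 2.78 [ 0.5352 -0.4208  0.243 ] [178.77   0.41  59.7 ] F [-0.5 -0.   0.3] gap 0.0293 11.8
turn [ 0.0045  0.0062 -0.3961] shift [ 2.1389 -1.5475 -0.1169] rows 15.8
t 2.83 [ 0.5343 -0.4201  0.2383] [179.14   0.33  59.7 ] F [-0.4  0.8 -0.7] gap 0.029 11.8
turn [ 0.003   0.0046 -0.3961] shift [ 2.1381 -1.5433 -0.1224] rows 15.8
t 2.88 [ 0.5333 -0.4192  0.2342] [179.52   0.25  59.7 ] F [-0.2 -0.2 -0.7] gap 0.0292 11.8
turn [ 0.0014  0.0028 -0.3961] shift [ 2.1372 -1.539  -0.1254] rows 15.8
t 2.93 [ 0.5326 -0.4186  0.2311] [179.82   0.18  59.7 ] F [ 0.4  0.  -1. ] gap 0.0288 11.8
turn [ 2.000e-04  1.500e-03 -3.961e-01] shift [ 2.1365 -1.5359 -0.1272] rows 15.8
```

>>> move_arm --motion '[0, 0, -0.02, 0.08, -0.06, -0.06, 0.8, 0, 0, -0.05, 0.2, -0.145, -0.12, 0.8, 0, 0, -0.08, 0.33, -0.24, -0.16, 0.8, 0, 0, -0.11, 0.46, -0.33, -0.16, 0.8, 0, 0, -0.14, 0.58, -0.42, -0.16, 0.8]'

```text
t: 3.35
tool_pos: [0.5143, -0.2383, 0.2682]
eef_rot: [-179.9, 0.1, 85.1]
wrist_force: [-0.2, 0.7, -0.7]
finger_gap: 0.0288
gripper_force: 11.8
```

```bash
python3 -c "
from h import *
go([.4705,.2364,.27],Rd(131))"
```

```text
t 3.35 [ 0.5143 -0.2383  0.2682] [-1.7991e+02  1.3000e-01  8.5150e+01] F [-0.2  0.7 -0.7] gap 0.0288 11.8
turn [-0.0008  0.0005 -0.2547] shift [ 1.8772 -0.3351 -0.0107] rows 11.4
```

>>> move_arm --motion '[0, 0, -0.035, 0.14, -0.025, 0, 0.8, 0, 0, -0.07, 0.29, -0.05, 0, 0.8, 0, 0, -0.1, 0.44, -0.08, 0, 0.8, 0, 0, -0.13, 0.6, -0.105, 0, 0.8, 0, 0, -0.16, 0.76, -0.135, 0, 0.8]'

```text
t: 3.77
tool_pos: [0.4969, -0.0463, 0.2665]
eef_rot: [-179.7, 0.1, 113.9]
wrist_force: [0.8, 0.6, -0.4]
finger_gap: 0.0289
gripper_force: 11.8
```

```bash
python3 -c "
from h import *
go([.4705,.2364,.27],Rd(131))"
```

```text
t 3.77 [ 0.4969 -0.0463  0.2665] [-1.7971e+02  7.0000e-02  1.1393e+02] F [ 0.8  0.6 -0.4] gap 0.0289 11.8
turn [-0.0017  0.0001 -0.0948] shift [ 1.0764  0.362  -0.0173] rows 6.8
```

>>> move_arm --motion '[0, 0, -0.03, 0.15, 0.05, -0.017, 0.8, 0, 0, -0.06, 0.3, 0.1, -0.017, 0.8, 0, 0, -0.09, 0.45, 0.15, -0.017, 0.8, 0, 0, -0.095, 0.6, 0.2, -0.017, 0.8, 0, 0, -0.095, 0.74, 0.25, -0.017, 0.8]'

```text
t: 4.18
tool_pos: [0.4796, 0.1483, 0.27]
eef_rot: [-179.6, 0.1, 130.9]
wrist_force: [0.5, 0.1, 0.1]
finger_gap: 0.0294
gripper_force: 11.8
```

```bash
python3 -c "
from h import *
go([.4735,.233,.27],Rd(131))"
```

```text
t 4.18 [0.4796 0.1483 0.27  ] [-1.7963e+02  7.0000e-02  1.3086e+02] F [0.5 0.1 0.1] gap 0.0294 11.8
turn [-0.0021  0.0004 -0.0008] shift [ 0.2722  0.2034 -0.0015] rows 2.0
```

>>> move_arm --motion '[0, 0, 0, 0.1, 0.075, 0.02, 0.8, 0, 0, 0, 0.18, 0.135, 0.05, 0.8, 0, 0, 0, 0.23, 0.175, 0.08, 0.8, 0, 0, 0, 0.26, 0.195, 0.1, 0.8, 0, 0, 0, 0.266, 0.2, 0.11, 0.8]'

```text
t: 4.6
tool_pos: [0.4742, 0.2301, 0.2416]
eef_rot: [-179.5, 0.1, 130.9]
wrist_force: [0.6, -0.3, -0.5]
finger_gap: 0.0293
gripper_force: 11.8
```

```bash
python3 - <<'E'
from h import *
for i in range(3): r.camera("top")
s=r.camera("scene");t=r.camera("top");o=r.observe()
go([.4735,.233,.245],Rd(131))
cv2.imwrite("pics/m5.png",np.hstack([crop(s,270,85,80,120,5),crop(t,165,180,80,120,5)]))
B=lambda d:[proj(c,np.r_[.4705,.2364,.181]+d).round(1) for c in(s,t)]
print(B([0,0,0]),proj(s,o["tool_pos"]),proj(t,o["tool_pos"]))
E
```

```text
t 4.85 [0.4761 0.2282 0.2453] [-179.89    0.26  130.7 ] F [-0.1 -0.3  0.4] gap 0.0287 11.8
turn [-0.0006  0.0014 -0.0017] shift [0.0213 0.0047 0.0013] rows 0.1
[array([311.6, 139.4]), array([200.8, 224.5])] [312.28818381 127.31595833] [200.52911251 218.88148745]
```

View pics/m5.png

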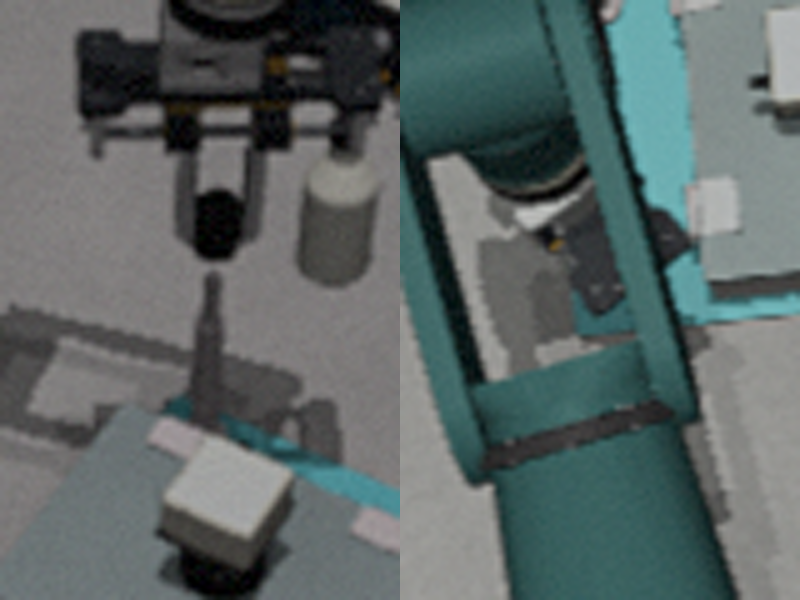

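The scene crop shows the sleeve hanging upright at centre (217,224), in line with the bare tip at (213,275). The remaining unknown is depth along tool x, so I compute that from the row position.

```bash
python3 - <<'E'
from h import *
s=r.camera("scene");o=r.observe();go([.4735,.233,.245],Rd(131))
tx=np.array([-.652,.758,0])
for a in(0,.003,.006,.009):print(a,[proj(s,o["tool_pos"]+tx*a+[0,0,-dz]).round(1).tolist() for dz in(.006,.009,.012)])
for z in (-.02,.02):print([proj(s,o["tool_pos"]+tx*.0046+[0,0,-.009+z]).round(1).tolist()])
g=s["img"].astype(int).sum(2)
for v in range(120,142):print(v,g[v,302:324])
E
```

```text
t 4.9 [0.4762 0.2282 0.2457] [-179.92    0.26  130.7 ] F [-0.2 -0.2 -0.3] gap 0.0291 11.8
turn [-0.0004  0.0015 -0.0017] shift [0.0215 0.0042 0.0025] rows 0.1
0 [[312.2, 128.6], [312.2, 129.3], [312.2, 130.0]]
0.003 [[312.2, 128.0], [312.2, 128.6], [312.1, 129.3]]
0.006 [[312.2, 127.3], [312.1, 128.0], [312.1, 128.6]]
0.009 [[312.1, 126.6], [312.1, 127.3], [312.0, 128.0]]
[[311.9, 132.8]]
[[312.4, 123.7]]
120 [374 384 351 276 195 180 174 274 373 381 369 373 362 373 381 386 309 100
 162 184 206 310]
121 [380 377 360 272 195 178 153 263 389 375 340 324 350 364 400 391 294 121
 164 190 218 314]
122 [377 374 343 258 184 175 154 247 338 286 212 197 245 269 335 352 273 119
 174 173 230 327]
123 [379 377 341 239 189 187 141 170 198 105  51  23  63  88 182 236 199 125
 196 177 233 337]
124 [365 378 331 221 179 201 154  72  35   5   1   0   4  14  22  90  94 117
 188 176 249 346]
125 [371 373 335 216 177 190 153  58   0  29  13  25  37  35   0  50  80 120
 186 179 247 333]
126 [377 369 328 197 188 187 157  54  10  10  64   2  28  61  26  22  49 129
 185 181 236 353]
127 [381 387 347 206 179 1
[... 698 characters left out ...]
5  54 201 304 343
 377 379 374 370]
135 [377 377 382 378 389 382 334 174  14  16   0   0  47   0  89 276 383 389
 362 376 373 369]
136 [371 374 375 379 376 368 369 275 171 116  82  55  86 124 209 328 378 378
 374 366 370 366]
137 [372 374 384 379 381 374 381 361 323 294 264 250 276 299 332 387 374 376
 362 361 371 366]
138 [373 368 377 373 364 368 381 379 390 369 355 359 397 395 384 385 359 374
 369 367 371 370]
139 [370 379 381 377 380 370 382 386 363 330 261 283 362 387 379 362 372 376
 371 378 371 372]
140 [378 366 372 367 369 373 381 372 324 212 193 206 302 379 376 372 377 373
 379 386 374 367]
141 [384 378 371 375 378 381 379 386 312 167 162 181 288 383 380 376 368 374
 372 377 369 374]
```

>>> move_arm --motion '[0, 0, 0, 0.015, -0.003, 0, 0.8, 0, 0, 0, 0.03, -0.006, 0, 0.8, 0, 0, 0, 0.04, -0.008, 0.04, 0.8, 0, 0, 0, 0.04, -0.008, 0.07, 0.8, 0, 0, 0, 0.04, -0.008, 0.09, 0.8]'

```text
t: 5.32
tool_pos: [0.467, 0.2353, 0.2209]
eef_rot: [-179.8, 0.2, 130.8]
wrist_force: [-0.7, 0.9, -0.3]
finger_gap: 0.029
gripper_force: 11.8
```

```bash
python3 - <<'E'
from h import *
for i in range(5): s=r.camera("scene");print(r.observe()["tool_pos"].round(4))
o=r.observe();go([.4705,.2364,.21],Rd(131))
g=np.mean([r.camera("scene")["img"].astype(int).sum(2) for _ in range(5)],0).astype(int)
print(r.observe()["tool_pos"],proj(s,r.observe()["tool_pos"]))
for v in range(125,148):print(v,g[v,302:324])
E
```

```text
[0.4666 0.2351 0.2198]
[0.4668 0.2351 0.2205]
[0.4672 0.2352 0.2214]
[0.4676 0.2354 0.2221]
[0.4678 0.2354 0.2225]
t 5.57 [0.4678 0.2354 0.2225] [-179.88    0.23  130.8 ] F [ 0.8 -0.6 -0.3] gap 0.0292 11.8
turn [-0.0007  0.0013 -0.0011] shift [-0.004   0.0109  0.0502] rows 0.3
[0.46792604 0.2354598  0.22296146] [311.35653992 129.9775865 ]
125 [378 353 270 179 183 173 238 320 272 175 159 163 223 288 347 277 133 176
 179 233 328 370]
126 [382 352 276 188 180 160 136 138  70  36  18  22  53 122 211 189 118 184
 186 253 345 372]
127 [380 356 288 204 185 161  87  35  10  16   6   4   8  23  67  82 125 187
 178 241 332 371]
128 [383 359 284 208 186 166  83  19  12  18  14  16  15  14  22  43 131 185
 183 249 342 371]
129 [377 356 283 200 179 168  81  24  29  27  24  29  24  21  19  48 135 186
 189 289 372 370]
130 [372 349 274 194 187 161  73  16  21  13  29  18  29  21  11  62 144 180
 201 297 380 372]
131 [374 354 270 186 188 159  53  22  18  30  27  35  31  24  20  74 148 187
 210 299 376 375]
132 [375 362 278 189 186 149  57   4   7  27  19  23  25  26  10  77 159 181
 198 303 386 378]
[... 725 characters left out ...]
9 385 378 373 373
 381 380 375 371]
141 [379 378 374 371 377 379 380 378 320 158 163 192 293 380 381 379 375 375
 374 376 371 376]
142 [375 376 377 377 380 380 377 388 320 157 153 187 291 380 375 376 372 376
 375 372 367 377]
143 [377 377 371 372 378 380 382 383 315 157 153 188 296 376 372 371 370 370
 371 371 371 374]
144 [375 378 372 371 373 379 381 385 321 162 156 203 314 381 380 368 361 374
 371 373 374 371]
145 [383 374 376 375 372 372 380 374 290 164 158 206 312 378 383 376 369 369
 374 371 368 365]
146 [377 377 377 375 375 376 380 354 263 156 154 210 320 383 379 373 364 375
 371 374 373 366]
147 [374 373 374 372 372 379 373 327 233 153 157 218 327 384 373 371 368 369
 372 371 375 372]
```

Sleeve centre column is 312.0 and post 312.0, and the row agrees with being over the tip. I'll descend gently, watching force.

>>> move_arm --motion '[0, 0, 0, -0.004, 0, 0.02, 0.8, 0, 0, 0, -0.004, 0, 0.04, 0.8, 0, 0, 0, -0.004, 0, 0.06, 0.8, 0, 0, 0, -0.004, 0, 0.08, 0.8, 0, 0, 0, -0.004, 0, 0.09, 0.8]'

```text
t: 6.23
tool_pos: [0.4693, 0.2343, 0.1997]
eef_rot: [-180.0, 0.3, 130.8]
wrist_force: [4.2, -1.2, 0.7]
finger_gap: 0.029
gripper_force: 11.9
```

>>> move_arm --motion '[0, 0, 0, 0, 0, 0, 0.8, 0, 0, 0, 0, 0, 0, 0.8, 0, 0, 0, 0, 0, 0, 0.8]'

```text
t: 6.48
tool_pos: [0.4692, 0.2343, 0.1995]
eef_rot: [-179.9, 0.3, 130.8]
wrist_force: [3.8, -0.5, -2.6]
finger_gap: 0.0293
gripper_force: 11.9
```

>>> move_arm --motion '[0, 0, 0, -0.003, 0.003, 0, 0.8, 0, 0, 0, -0.005, 0.004, 0.02, 0.8, 0, 0, 0, -0.005, 0.004, 0.04, 0.8, 0, 0, 0, -0.005, 0.004, 0.06, 0.8, 0, 0, 0, -0.005, 0.004, 0.07, 0.8]'

```text
t: 6.9
tool_pos: [0.4696, 0.2341, 0.1816]
eef_rot: [-179.8, 0.2, 130.8]
wrist_force: [2.0, -0.4, -0.1]
finger_gap: 0.0294
gripper_force: 11.9
```

>>> move_arm --motion '[0, 0, 0, 0, 0, 0, 0.8, 0, 0, 0, 0, 0, 0, 0.8, 0, 0, 0, 0, 0, 0, 0.8]'

```text
t: 7.15
tool_pos: [0.4697, 0.2342, 0.1824]
eef_rot: [-179.8, 0.2, 130.8]
wrist_force: [1.3, 0.8, -0.5]
finger_gap: 0.0292
gripper_force: 11.9
```

Sliding freely. I'll keep going to the shoulder and feel for contact.

>>> move_arm --motion '[0, 0, 0, -0.002, 0.001, 0.02, 0.8, 0, 0, 0, -0.002, 0.001, 0.035, 0.8, 0, 0, 0, -0.002, 0.001, 0.045, 0.8, 0, 0, 0, -0.002, 0.001, 0.05, 0.8, 0, 0, 0, -0.002, 0.001, 0.05, 0.8]'

```text
t: 7.57
tool_pos: [0.4701, 0.2339, 0.1694]
eef_rot: [-179.8, 0.2, 130.8]
wrist_force: [0.5, -0.8, -0.7]
finger_gap: 0.029
gripper_force: 11.9
```

>>> move_arm --motion '[0, 0, 0, 0, 0, 0.01, 0.8, 0, 0, 0, 0, 0, 0.016, 0.8, 0, 0, 0, 0, 0, 0.02, 0.8, 0, 0, 0, 0, 0, 0.02, 0.8, 0, 0, 0, 0, 0, 0.02, 0.8]'

```text
t: 7.98
tool_pos: [0.4707, 0.2339, 0.1684]
eef_rot: [180.0, 0.3, 130.8]
wrist_force: [-3.3, -1.7, 10.9]
finger_gap: 0.0293
gripper_force: 11.9
```

>>> move_arm --motion '[0, 0, 0, 0, 0, 0, 0.3, 0, 0, 0, 0, 0, 0, -0.1, 0, 0, 0, 0, 0, 0, -0.1, 0, 0, 0, 0, 0, 0, -0.1, 0, 0, 0, 0, 0, 0, -0.1]'

```text
t: 8.4
tool_pos: [0.4704, 0.2338, 0.1646]
eef_rot: [-179.8, 0.2, 130.8]
wrist_force: [-0.1, 0.1, -1.2]
finger_gap: 0.0513
gripper_force: 0.0
```

>>> move_arm --motion '[0, 0, 0, 0, 0, -0.08, -0.1, 0, 0, 0, 0, 0, -0.2, -0.1, 0, 0, 0, 0, 0, -0.34, -0.1, 0, 0, 0, 0, 0, -0.46, -0.1, 0, 0, 0, 0, 0, -0.52, -0.1]'

```text
t: 8.82
tool_pos: [0.4714, 0.2349, 0.2996]
eef_rot: [179.8, 0.4, 130.8]
wrist_force: [0.2, 0.5, 0.4]
finger_gap: 0.0513
gripper_force: 0.0
```

```bash
python3 - <<'E'
from h import *
s=r.camera("scene");t=r.camera("top");o=r.observe()
cv2.imwrite("pics/m6.png",np.hstack([crop(s,285,115,50,75,8),crop(t,165,180,50,75,8)]))
go([.61,-.0385,.24],Rd(188))
E
```

```text
t 8.92 [0.4717 0.235  0.2989] [179.71   0.38 130.8 ] F [0.4 0.1 0.2] gap 0.0515 0.0
turn [ 0.0004  0.0027 -0.3178] shift [-1.1881 -0.2974  0.2422] rows 8.0
```

View pics/m6.png

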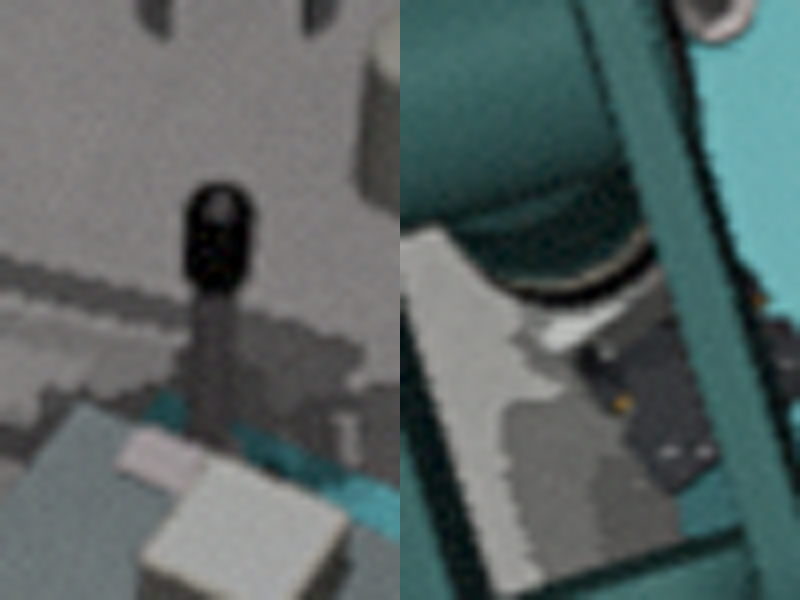

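The sleeve sits on the shoulder at crop (215,240), with the steel tip showing at (218,205). It is home and released. Next, over the lid to the handle.

>>> move_arm --motion '[0, 0, -0.035, -0.1, -0.025, 0.02, -0.1, 0, 0, -0.075, -0.25, -0.06, 0.05, -0.1, 0, 0, -0.115, -0.4, -0.1, 0.08, -0.1, 0, 0, -0.15, -0.55, -0.14, 0.11, -0.1, 0, 0, -0.19, -0.7, -0.175, 0.14, -0.1]'

```text
t: 9.33
tool_pos: [0.5492, 0.0761, 0.259]
eef_rot: [-179.7, -0.1, 164.1]
wrist_force: [1.0, 0.6, -0.2]
finger_gap: 0.052
gripper_force: 0.0
```

```bash
python3 -c "
from h import *
go([.61,-.0385,.23],Rd(188.9))"
```

```text
t 9.33 [0.5492 0.0761 0.259 ] [-1.7972e+02 -7.0000e-02  1.6413e+02] F [ 1.   0.6 -0.2] gap 0.052 0.0
turn [-0.0015 -0.0007 -0.1376] shift [-0.3595 -0.3738  0.1173] rows 3.5
```

>>> move_arm --motion '[0, 0, -0.04, -0.12, -0.12, 0.04, 0.12, 0, 0, -0.08, -0.22, -0.23, 0.07, 0.12, 0, 0, -0.115, -0.3, -0.31, 0.1, 0.12, -0.001, 0, -0.135, -0.34, -0.355, 0.117, 0.12, -0.001, 0, -0.137, -0.357, -0.37, 0.117, 0.12]'

```text
t: 9.75
tool_pos: [0.6086, -0.0392, 0.2281]
eef_rot: [180.0, -0.4, -171.7]
wrist_force: [-0.9, 1.0, -0.3]
finger_gap: 0.0412
gripper_force: 0.0
```

```bash
python3 - <<'E'
from h import *
for i in range(4): s=r.camera("scene");go([.61,-.0385,.103],Rd(188.9))
t=r.camera("top")
cv2.imwrite("pics/m7.png",np.hstack([crop(s,255,170,80,100,5),crop(t,255,145,80,100,5)]))
o=r.observe();print(proj(s,o["tool_pos"]),proj(s,[.61,-.0385,.1]))
E
```

```text
t 9.8 [ 0.609  -0.0386  0.2293] [-179.98   -0.26 -171.8 ] F [ 0.4  0.  -0. ] gap 0.0411 0.0
turn [-0.0001 -0.0014 -0.0039] shift [-6.200e-03 -1.000e-04  5.052e-01] rows 3.0
t 9.85 [ 0.6089 -0.037   0.2306] [ 1.8000e+02 -1.6000e-01 -1.7176e+02] F [0.2 0.4 1. ] gap 0.0416 0.0
turn [ 0.     -0.0009 -0.0037] shift [-0.005  -0.0065  0.5105] rows 3.1
t 9.9 [ 0.6089 -0.036   0.2318] [-1.7999e+02 -7.0000e-02 -1.7168e+02] F [ 0.5 -0.6  0.7] gap 0.0417 0.0
turn [-0.     -0.0004 -0.0032] shift [-0.0036 -0.0104  0.5152] rows 3.1
t 9.95 [ 0.609  -0.0354  0.2327] [-1.7997e+02  2.0000e-02 -1.7160e+02] F [-0.2  0.3 -0.1] gap 0.0414 0.0
turn [-0.0002  0.0001 -0.0028] shift [-0.002  -0.0126  0.5188] rows 3.1
[291.79229897 203.86497718] [290.97777211 230.62125619]
```

View pics/m7.png

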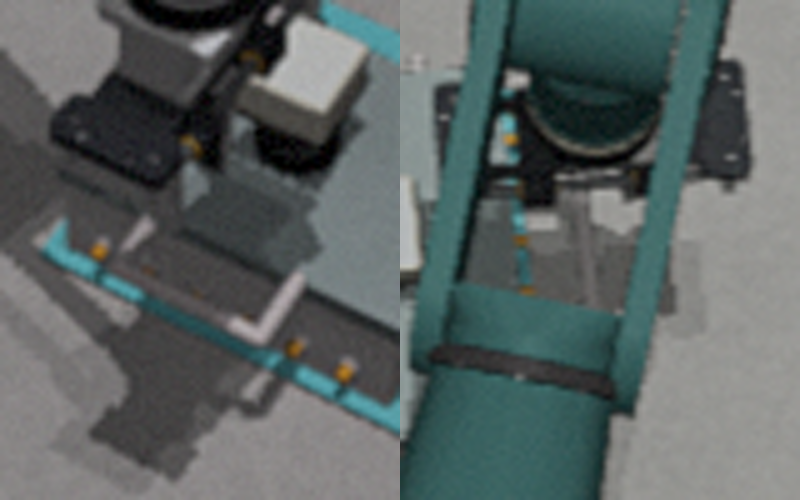

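```bash
python3 - <<'E'
from h import *
t=r.camera("top");o=r.observe()
p=atz(t,255+12/5,145+230/5,.189);h=np.array([.61,-.0385]);x=np.array([-.1547,.988])
print("cam box front edge dist from bar",(p[:2]-h)@x)
for u in(437,750):
    b=atz(t,255+(u-400)/5,145+120/5,.32);print("body edge",(b[:2]-o["tool_pos"][:2])@x)
go([.6095,-.0375,.103],Rd(188.9))
E
```

```text
cam box front edge dist from bar 0.10969182185068377
body edge 0.08328022562194144
body edge -0.0962478569635415
t 10.05 [ 0.6092 -0.035   0.2337] [-1.7993e+02  1.1000e-01 -1.7152e+02] F [-0.5 -0.2  0. ] gap 0.0415 0.0
turn [-0.0004  0.0006 -0.0024] shift [ 0.0012 -0.0094  0.5227] rows 3.1
```

>>> move_arm --motion '[0, 0, -0.002, 0, -0.009, 0.1, 0.12, 0, 0, -0.002, 0, -0.009, 0.23, 0.12, 0, 0, -0.002, 0, -0.009, 0.36, 0.12, 0, 0, -0.002, 0, -0.009, 0.47, 0.12, 0, 0, -0.002, 0, -0.009, 0.53, 0.12]'

```text
t: 10.47
tool_pos: [0.6077, -0.0371, 0.0971]
eef_rot: [180.0, -0.2, -171.1]
wrist_force: [-0.4, 0.1, 0.2]
finger_gap: 0.0412
gripper_force: 0.0
```

>>> move_arm --motion '[0, 0, 0, 0, 0, 0, 0.12, 0, 0, 0, 0, 0, 0, 0.12, 0, 0, 0, 0, 0, 0, 0.12]'

```text
t: 10.72
tool_pos: [0.611, -0.0383, 0.1029]
eef_rot: [-179.9, 0.3, -171.2]
wrist_force: [0.2, -0.6, -0.4]
finger_gap: 0.0413
gripper_force: 0.0
```

Clear on both sides. Close on the bar, gently enough that it can turn.

>>> move_arm --motion '[0, 0, 0, 0, 0, 0, 0.5, 0, 0, 0, 0, 0, 0, 0.9, 0, 0, 0, 0, 0, 0, 0.9, 0, 0, 0, 0, 0, 0, 0.9, 0, 0, 0, 0, 0, 0, 0.9]' --force 20

```text
t: 11.13
tool_pos: [0.61, -0.0366, 0.1014]
eef_rot: [179.8, 0.1, -171.2]
wrist_force: [-2.5, 10.3, 3.7]
finger_gap: 0.0115
gripper_force: 10.8
```

```bash
python3 - <<'E'
from h import *
for i in range(3):r.camera("top")
go([.61,-.0385,.1],Rd(188.9))
E
```

```text
t 11.28 [ 0.61   -0.0366  0.1014] [ 1.7985e+02  1.3000e-01 -1.7117e+02] F [-0.5  5.4  2.1] gap 0.0112 20.0
turn [ 0.0008  0.0007 -0.0004] shift [ 0.0012 -0.0075  0.0058] rows 0.1
```

```bash
python3 - <<'E'
import numpy as np
N=30;k=np.arange(N+1)/N;th=1.28*(10*k**3-15*k**4+6*k**5)
h=(.228-(.228*np.cos(th)-.005*np.sin(th)))/.25;u=-(.228*np.sin(th)+.005*np.cos(th)-.005)/.25
h=h.round(3);u=u.round(3)
for c in range(0,N,5):
    print(" ".join(f"0,0,0,0,{h[i]-h[c]:.3f},{u[i]-u[c]:.3f},0.9," for i in range(c+1,c+6)),"th",th[c+5].round(3))
E
```

```text
0,0,0,0,0.000,0.000,0.9, 0,0,0,0,0.000,-0.003,0.9, 0,0,0,0,0.000,-0.010,0.9, 0,0,0,0,0.001,-0.022,0.9, 0,0,0,0,0.002,-0.041,0.9, th 0.045
0,0,0,0,0.002,-0.026,0.9, 0,0,0,0,0.006,-0.060,0.9, 0,0,0,0,0.012,-0.100,0.9, 0,0,0,0,0.022,-0.148,0.9, 0,0,0,0,0.036,-0.200,0.9, th 0.269
0,0,0,0,0.019,-0.058,0.9, 0,0,0,0,0.044,-0.118,0.9, 0,0,0,0,0.075,-0.179,0.9, 0,0,0,0,0.112,-0.241,0.9, 0,0,0,0,0.154,-0.300,0.9, th 0.64
0,0,0,0,0.047,-0.055,0.9, 0,0,0,0,0.098,-0.106,0.9, 0,0,0,0,0.150,-0.151,0.9, 0,0,0,0,0.202,-0.190,0.9, 0,0,0,0,0.253,-0.223,0.9, th 1.011
0,0,0,0,0.048,-0.026,0.9, 0,0,0,0,0.091,-0.047,0.9, 0,0,0,0,0.129,-0.063,0.9, 0,0,0,0,0.160,-0.075,0.9, 0,0,0,0,0.185,-0.084,0.9, th 1.235
0,0,0,0,0.018,-0.005,0.9, 0,0,0,0,0.030,-0.009,0.9, 0,0,0,0,0.037,-0.011,0.9, 0,0,0,0,0.039,-0.011,0.9, 0,0,0,0,0.040,-0.011,0.9, th 1.28
```

>>> move_arm --motion '[0, 0, 0, 0, 0, 0, 0.9, 0, 0, 0, 0, 0, -0.003, 0.9, 0, 0, 0, 0, 0, -0.01, 0.9, 0, 0, 0, 0, 0.001, -0.022, 0.9, 0, 0, 0, 0, 0.002, -0.041, 0.9]'

```text
t: 11.7
tool_pos: [0.6099, -0.0363, 0.1096]
eef_rot: [179.9, 0.1, -171.2]
wrist_force: [2.2, 4.6, -3.2]
finger_gap: 0.0112
gripper_force: 20.0
```

>>> move_arm --motion '[0, 0, 0, 0, 0.002, -0.026, 0.9, 0, 0, 0, 0, 0.006, -0.06, 0.9, 0, 0, 0, 0, 0.012, -0.1, 0.9, 0, 0, 0, 0, 0.022, -0.148, 0.9, 0, 0, 0, 0, 0.036, -0.2, 0.9]'

```text
t: 12.12
tool_pos: [0.6083, -0.028, 0.1601]
eef_rot: [179.9, 0.0, -171.2]
wrist_force: [2.5, 4.7, -3.8]
finger_gap: 0.0111
gripper_force: 20.0
```

>>> move_arm --motion '[0, 0, 0, 0, 0.019, -0.058, 0.9, 0, 0, 0, 0, 0.044, -0.118, 0.9, 0, 0, 0, 0, 0.075, -0.179, 0.9, 0, 0, 0, 0, 0.112, -0.241, 0.9, 0, 0, 0, 0, 0.154, -0.3, 0.9]'

```text
t: 12.53
tool_pos: [0.6024, 0.0085, 0.2364]
eef_rot: [-179.8, 0.1, -171.3]
wrist_force: [2.3, 0.6, -3.4]
finger_gap: 0.0112
gripper_force: 20.0
```

>>> move_arm --motion '[0, 0, 0, 0, 0.047, -0.055, 0.9, 0, 0, 0, 0, 0.098, -0.106, 0.9, 0, 0, 0, 0, 0.15, -0.151, 0.9, 0, 0, 0, 0, 0.202, -0.19, 0.9, 0, 0, 0, 0, 0.253, -0.223, 0.9]'

```text
t: 12.95
tool_pos: [0.5926, 0.0704, 0.2949]
eef_rot: [-179.7, 0.2, -171.4]
wrist_force: [-1.6, -5.3, 3.6]
finger_gap: 0.0111
gripper_force: 20.0
```

>>> move_arm --motion '[0, 0, 0, 0, 0.048, -0.026, 0.9, 0, 0, 0, 0, 0.091, -0.047, 0.9, 0, 0, 0, 0, 0.129, -0.063, 0.9, 0, 0, 0, 0, 0.16, -0.075, 0.9, 0, 0, 0, 0, 0.185, -0.084, 0.9]'

```text
t: 13.37
tool_pos: [0.585, 0.1174, 0.3157]
eef_rot: [-179.8, 0.2, -171.2]
wrist_force: [-1.8, -3.4, 5.9]
finger_gap: 0.0114
gripper_force: 20.0
```

>>> move_arm --motion '[0, 0, 0, 0, 0.014, -0.004, 0.9, 0, 0, 0, 0, 0.022, -0.006, 0.9, 0, 0, 0, 0, 0.026, -0.007, 0.9, 0, 0, 0, 0, 0.028, -0.008, 0.9, 0, 0, 0, 0, 0.03, -0.008, 0.9]'

```text
t: 13.78
tool_pos: [0.5839, 0.1244, 0.3177]
eef_rot: [-179.8, 0.2, -171.3]
wrist_force: [-2.0, -3.5, 6.9]
finger_gap: 0.0113
gripper_force: 20.0
```

```bash
python3 - <<'E'
from h import *
x=np.array([-.1547,.988]);F=[]
for i in range(16):
    s=r.camera("scene") if i%2 else r.camera("top");o=r.observe();F.append(o["wrist_force"])
    P=o["tool_pos"];d=(P[:2]-[.61,-.0366])@x;ah=.228-d;up=P[2]-.0014-.095
    if i%3==0:print(round(o["t"],2),P.round(4),"ahead,up",round(ah,4),round(up,4),"r",round(np.hypot(ah,up),4),"th",round(np.arctan2(up,ah)-.0219,4),o["wrist_force"].round(1))
F=np.mean(F[4:],0);print("Fmean",F, "along xfix",F[:2]@x,o["finger_gap"],o["gripper_force"])
cv2.imwrite("pics/m8.png",crop(s,255,95,133,130,4));
E
```

```text
13.83 [0.5839 0.1245 0.3178] ahead,up 0.0648 0.2214 r 0.2307 th 1.264 [-2.7 -2.9  7.2]
13.98 [0.5839 0.1244 0.3178] ahead,up 0.0649 0.2214 r 0.2307 th 1.2637 [-1.7 -3.5  7.3]
14.13 [0.5839 0.1244 0.3177] ahead,up 0.0649 0.2213 r 0.2307 th 1.2636 [-2.3 -3.1  6.9]
14.28 [0.5839 0.1244 0.3177] ahead,up 0.0649 0.2213 r 0.2307 th 1.2635 [-1.9 -2.6  7.8]
14.43 [0.5839 0.1244 0.3177] ahead,up 0.0649 0.2213 r 0.2307 th 1.2635 [-2.2 -2.8  6.8]
14.58 [0.5839 0.1244 0.3178] ahead,up 0.0649 0.2214 r 0.2307 th 1.2635 [-2.6 -2.2  7.1]
Fmean [-2.126871   -2.93795948  7.29511949] along xfix -2.57367702431282 0.011412005718823472 20.02015918493271
```

View pics/m8.png

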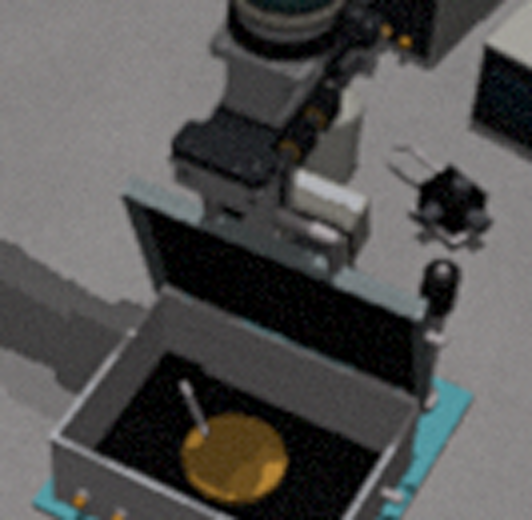

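The lid stands nearly upright in the grip, and the encoders put it at about 1.262 rad. I'll trim the last ~4 mm and relieve the downward push.

>>> move_arm --motion '[0, 0, 0, 0, 0.004, -0.003, 0.9, 0, 0, 0, 0, 0.009, -0.006, 0.9, 0, 0, 0, 0, 0.013, -0.008, 0.9, 0, 0, 0, 0, 0.016, -0.01, 0.9, 0, 0, 0, 0, 0.017, -0.01, 0.9]'

```text
t: 15.0
tool_pos: [0.5832, 0.1289, 0.3189]
eef_rot: [-179.9, 0.1, -171.2]
wrist_force: [-1.9, -2.9, 6.6]
finger_gap: 0.0112
gripper_force: 20.0
```

```bash
cat > st.py <<'E'
from h import *
x=np.array([-.1547,.988]);F=[]
for i in range(10):
    s=r.camera("scene");o=r.observe();F.append(o["wrist_force"])
    P=o["tool_pos"];ah=.228-(P[:2]-[.61,-.0366])@x
    if i%4==1:print(round(o["t"],2),P.round(4),"ahead",round(ah,4),"th",round(np.arccos(ah/.22805)-.0219,4),o["eef_rot"].round(2))
F=np.mean(F[2:],0);print("F",F,"xfix",F[:2]@x,o["finger_gap"],o["gripper_force"])
E
python3 st.py
```

```text
15.1 [0.5832 0.1289 0.3189] ahead 0.0604 th 1.2809 [-1.7989e+02  1.3000e-01 -1.7123e+02]
15.3 [0.5832 0.1288 0.3189] ahead 0.0604 th 1.2807 [-1.7989e+02  1.3000e-01 -1.7123e+02]
15.5 [0.5832 0.1288 0.3189] ahead 0.0604 th 1.2807 [-1.7989e+02  1.2000e-01 -1.7123e+02]
F [-2.77369173 -2.87703094  6.05896454] xfix -2.413416460048012 0.011145137816970872 20.016373693943024
```

```bash
python3 -c "
from rig import r
print(r.close_job())"
```

```text
the job is handed in; nothing more can be done
None
```

The sleeve is fully home on the bare post and released, and the lid is held still by its handle at about 1.28 rad, its balance point; I handed the job in at about 15.5 s, and no verdict came back.

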